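# Put away the sampled specimens

## Task

Sort the specimens on the bench into their steel trays: one tall vial standing in each bay of the two-bay tray, the squat jar standing in the round dish, and the bone lying flat and lengthways along the middle of the oblong tray. Set each one down gently without dropping it or tipping a vial or the jar over, and leave the tube rack, the bottle and the pipette where they are.

Things in the scene. Friction and masses are not known exactly. Their poses are not given: they have to be found in the camera images.
- vial_a: vial A: a tall slim screw-cap sample vial standing upright, amber glass with a white cap and a blank paper label; 28 mm across, 75 mm tall, straight-sided, about 60 g. The two vials are alike. Origin: centre of its underside; z up, yaw means nothing
- vial_b: vial B: a tall slim screw-cap sample vial standing upright, amber glass with a white cap and a blank paper label; 28 mm across, 75 mm tall, straight-sided, about 60 g. The two vials are alike. Origin: centre of its underside; z up, yaw means nothing
- jar: the squat screw-cap specimen jar standing upright, amber glass with a white cap; 50 mm across, 50 mm tall, straight-sided (the cap is as wide as the jar and takes the top 16 mm), about 120 g. Origin: centre of its underside; z up, yaw means nothing
- bone: the small ivory-coloured long-bone specimen lying on the bench: 92 mm long along its x axis; round shaft 14 mm thick, which is best gripped across at its middle; each end a knuckle 32 mm wide (y) and 20 mm high, on which it lies flat without rolling. About 50 g. Origin: the middle of the shaft, 10 mm above whatever it lies on; z up; its two ends are alike
- bay_tray: the two-bay tray for vials, plain steel, fixed to the bench: 72 mm (x) by 128 mm (y) outside, 20 mm high, walls 4 mm, floor 4 mm thick. One partition, as high as the walls, across the middle leaves two bays side by side along y, each 64 mm (x) by 58 mm (y) inside, centred 31 mm from the origin at +y and at -y. Origin: centre of its underside; z up
- round_dish: the round dish for the jar, plain steel, fixed to the bench: 92 mm across at the rim, 10 mm high, rim wall 4 mm, floor 4 mm thick and some 72 mm across inside. Origin: centre of its underside; z up
- oblong_tray: the oblong open tray for the bone, plain steel, fixed to the bench: 150 mm (x, its long side) by 100 mm (y) outside, 10 mm high, walls 4 mm, floor 4 mm thick, no partition. Origin: centre of its underside; z up
- tube_rack: bystander: a wooden rack of 15 small tubes with pastel caps, loose, 60 mm (x) by 130 mm (y), 68 mm high, standing to the left, its long side roughly pointing away from the robot. Origin: centre of its underside
- reagent_bottle: bystander: a greyish translucent round bottle with a white cap, loose, 64 mm across, 95 mm tall, standing beyond the trays. Origin: centre of its underside
- pipette: bystander: a hand pipette lying loose on the bench to the right, some 255 mm long along its x axis (from 120 mm behind the origin to 135 mm ahead), black grip 26 mm wide with a 40 mm wide finger rest, 24 mm high. Origin: on its underside
There are look-alikes about, which are no part of the job. What is shaped like the vial_b but green is not meant.

How it is judged:
By the outcome, as a careful person would: the job done as asked, in the order asked, and still so for the second after the job is handed in, with the robot touching nothing.
It also fails if it takes over 96 s, if anything falls off the work surface, if the arm or the gripper's body presses on something with over 40 N, if the wrist force passes 120 N, or if a joint passes its speed limit or range.

## Robot

A 6-joint arm with a two-finger parallel gripper is mounted at the origin on the work surface. World frame = base frame: x ahead of the robot, y to its left, z up, the work surface at z = 0. Lengths are in m, angles in degrees, forces in N, time in s.
With the tool pointing down it reaches from about 0.25 to 0.725 m from the base axis. Payload 9.7 kg.
Tool frame: the origin (TCP) lies midway between the tips of the shut fingers; the grasp point (between the pads) lies 19 mm behind it; z points along the fingers, y is the direction in which the jaws open and shut (so a half turn about z gives the same grasp; the last joint's range is limited). The gripper opens to 85 mm and grips with 20 to 120 N. Pads are 22 mm wide; open, the fingers measure 114 mm over their backs; the gripper's body (76 mm by 85 mm) begins 54 mm behind the grasp point. The pads swing forward as they close: fully open they stand 13 mm farther back than shut.
Start: joints at [-71.505, 4.979, 10.078, 95.1, 0, 90], TCP at [0.174, -0.522, 0.231] pointing down, gripper open.
Joint ranges: [-179.16, 179.16], [-48.56, 103.87], [-65.8, 70.77], [-126.05, 130.52], [-82.76, 87.17], [-180, 180]. Speed limits (degrees/s): [127.2, 127.2, 147.25, 180, 180, 180].

## Interface

Orientations are given as [roll, pitch, yaw] about the fixed x, y, z axes, in that order (R = Rz(yaw) Ry(pitch) Rx(roll)).
In Python, from workcell import bot, camera, recognise gives the robot as it stands. The module is installed in compiled form; this text tells all that it offers.
- The arm moves only by the tool apply_moves, never from a script. Its argument "targets" is one flat list of numbers, 7 for each row, row after row: the shift along the world's x, y, z in units of 30 mm (1.0 is 30 mm), then the turn, a rotation vector about the world's x, y, z in units of 6 degrees (1.0 is 6 degrees), then the opening, from 0 (shut) to 1 (fully open). A call has 1 to 5 rows; each row is the pose to reach, as a shift and turn from the pose commanded when the call began; what a row does not reach only later rows make up. A row lasts 1/10 s, in which the tool goes at most 50 mm and 8.59 degrees, less where a joint would pass 70% of its speed; a pose out of reach is approached as far as the arm can. A call with a gripper value outside its range is refused whole. The fingers move at their own pace and stop on an object; "newtons" is the grip in N (left out, the last holds). Time passes only in rows, so rows that repeat a pose let the fingers close. It gives the time, the measured TCP pose, the force and the opening at its end, in the units of the state.
- bot.get_obs(): the state, without advancing time (a new reading comes with each control period).
- camera(name): name is "scene" or "top" or "wrist"; returns a dict with "img" (400x640x3 uint8, red, green, blue), "intrinsics" (3x3 intrinsics, pixels), "origin" and "rotation" of the camera in the world. Camera axes: x right, y up, looking along -z (the intrinsics and any distortion apply to the point x, -y, -z); pixel columns grow to the right and rows downward; lengths in m; the calibration is good to about 2 mm. A picture is of the moment at which its call begins. There is no depth.
- bot.job_done(): hands the job in, once; it reports no verdict.
Trained networks look in the newest picture that a camera, given by its name, has taken for a name from the list of things; names that differ only in an ending like _2 or _b are one class to them, and where a whole thing is asked for, a point or a joint stands for the part that bears it (a point fixed in the world has none). Each returns a list of dicts, best first, with "conf" (0 to 1); they miss things now and then, are a little off and sometimes report something else, mostly with a low value. They report only what shows in the picture. A call takes as long as a camera call. They do not tell look-alikes from the thing itself.
- recognise(query, camera): "box" ([left, top, right, bottom] in pixels, round what is visible of it).
The state is a dict: "time": time; "q": joint angles; "qd": joint speeds; "joint_efforts": joint torques, N m; "ee_pos": TCP position; "tcp_rot": TCP orientation; "wrist_force": force on the tool from outside, world axes, zero at the start; "torque": the same for the moment, N m; "opening": finger opening in m.
Only numpy, scipy, OpenCV 4.12 (cv2) and the standard library are available. Lean on these libraries where they do the work, as an engineer would, in place of code of your own. Each camera call takes 0.05 s, during which the arm holds its last target.

## Working session

There is one attempt and no reset: what is moved stays moved. The work goes in short steps, Python scripts to look and compute and a tool call to move; the robot and the scene stay as the last step left them, time stands still between calls to the robot, and variables do not carry over. Pictures are saved under pics/ and viewed, and the job is handed in when it is done.

Besides the shell and the picture viewer there is one more tool, called after ">>>" by a JSON object that holds its "fn" and its "kwargs", one argument or row to a line. apply_moves: Moves the arm, as the interface text tells. Its arguments: {"type":"object","properties":{"targets":{"type":"array"},"newtons":{"type":"number"}},"required":["targets"]}

```bash
mkdir -p pics
cat > h.py <<'E'
import numpy as np, cv2
from workcell import bot, camera, recognise
def proj(c,P):
    p=np.asarray(c['rotation']).T@(np.asarray(P,float)-np.asarray(c['origin']))
    K=np.asarray(c['intrinsics']); v=np.array([p[0],-p[1],-p[2]]); u=K@v
    return u[:2]/u[2]
def ray(c,px):
    K=np.asarray(c['intrinsics']); v=np.linalg.inv(K)@np.array([px[0],px[1],1.])
    d=np.asarray(c['rotation'])@np.array([v[0],-v[1],-v[2]]); return np.asarray(c['origin']),d/np.linalg.norm(d)
def atz(c,px,z):
    o,d=ray(c,px); return o+d*(z-o[2])/d[2]
def tri(*obs):
    A=np.zeros((3,3));b=np.zeros(3)
    for c,px in obs:
        o,d=ray(c,px); M=np.eye(3)-np.outer(d,d); A+=M;b+=M@o
    return np.linalg.solve(A,b)
def save(c,n): cv2.imwrite('pics/'+n+'.png',c['img'][:,:,::-1])
E
python3 - <<'E'
from h import *
np.set_printoptions(precision=3,suppress=True)
import pickle
o=bot.get_obs(); print(o)
D={}
for n in ['scene','top','wrist']:
    c=camera(n); save(c,n+'0'); D[n]=c
    print(n,c.keys(),c['intrinsics'],c['origin'],c['rotation'])
    if n!='wrist':
      for q in ['vial_a','jar','bone','bay_tray','round_dish','oblong_tray','tube_rack','reagent_bottle','pipette']:
        print(q,[(np.round(r['box']),round(r['conf'],2)) for r in recognise(q,n)])
pickle.dump(D,open('d0.pkl','wb'))
E
```

```text
{'time': 0.0, 'q': array([-71.506,   5.012,  10.033,  95.097,  -0.001,  89.999]), 'qd': array([-0.014, -0.073,  0.025, -0.031,  0.153, -0.067]), 'joint_efforts': array([  0.001, -52.039,  46.48 ,   0.017,  -0.   ,  -0.   ]), 'ee_pos': array([ 0.174, -0.521,  0.231]), 'tcp_rot': array([-179.924,    0.001,   18.495]), 'wrist_force': array([-0.113, -0.141, -0.379]), 'torque': array([-0.01 , -0.059, -0.028]), 'opening': 0.0856486520657007}
scene dict_keys(['img', 'intrinsics', 'origin', 'rotation']) [[479.305   0.    320.598]
 [  0.    479.305 197.541]
 [  0.      0.      1.   ]] [1.546 0.207 0.831] [ 51.349   0.143 102.12 ]
vial_a [(array([247., 145., 257., 169.]), 0.74), (array([372., 161., 378., 185.]), 0.63), (array([388., 166., 403., 191.]), 0.54), (array([345., 160., 355., 187.]), 0.49)]
jar [(array([293., 156., 309., 183.]), 0.68), (array([391., 219., 424., 248.]), 0.18)]
bone [(array([422., 175., 441., 201.]), 0.51)]
bay_tray [(array([297., 207., 352., 238.]), 0.72)]
round_dish [(array([390., 222., 424., 247.]), 0.76)]
oblong_tray [(array([209., 193., 260., 234.]), 0.66), (array(
[... 496 characters left out ...]
, 280.]), 0.6)]
jar []
bone [(array([188., 254., 213., 290.]), 0.54), (array([209., 181., 242., 216.]), 0.54)]
bay_tray [(array([280., 182., 328., 212.]), 0.89), (array([254., 267., 268., 277.]), 0.47), (array([336., 262., 355., 282.]), 0.31)]
round_dish [(array([208., 183., 243., 216.]), 0.91)]
oblong_tray [(array([370., 168., 416., 227.]), 0.96)]
tube_rack [(array([114., 204., 174., 236.]), 0.68)]
reagent_bottle [(array([313., 131., 338., 160.]), 0.9)]
pipette [(array([474., 168., 490., 250.]), 0.94)]
wrist dict_keys(['img', 'intrinsics', 'origin', 'rotation']) [[352.553   0.    317.001]
 [  0.    352.553 199.193]
 [  0.      0.      1.   ]] [ 0.248 -0.497  0.374] [-17.626   0.007 -71.52 ]
```

Run:
```python
s=open('h.py').read()
s=s.replace("def proj","from scipy.spatial.transform import Rotation as Ro\ndef RR(c): return Ro.from_euler('xyz',c['rotation'],degrees=True).as_matrix()\ndef proj").replace("np.asarray(c['rotation']).T","RR(c).T").replace("np.asarray(c['rotation'])","RR(c)")
open('h.py','w').write(s)
import cv2
for n,(x,y,w,h) in {'scene0':(120,130,420,150),'top0':(100,110,400,190)}.items():
    im=cv2.imread(f'pics/{n}.png'); cv2.imwrite(f'pics/{n}z.png',cv2.resize(im[y:y+h,x:x+w],None,fx=800/w,fy=800/w,interpolation=2))
```

```text
(no output)
```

View pics/scene0.png

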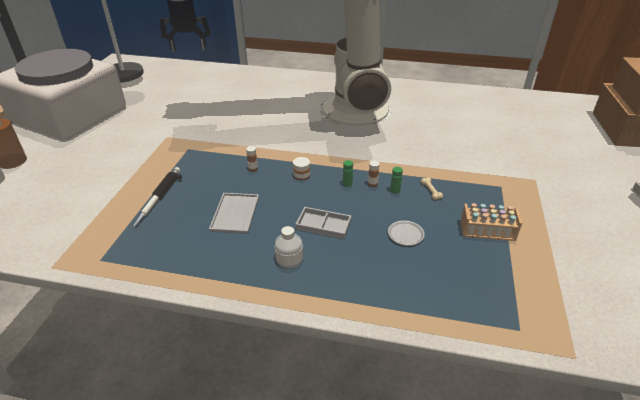

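View pics/top0.png

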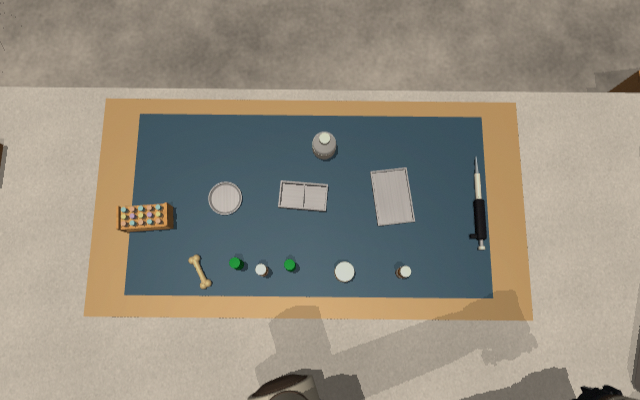

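```bash
sleep 1
```

```text
(no output)
```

View pics/wrist0.png

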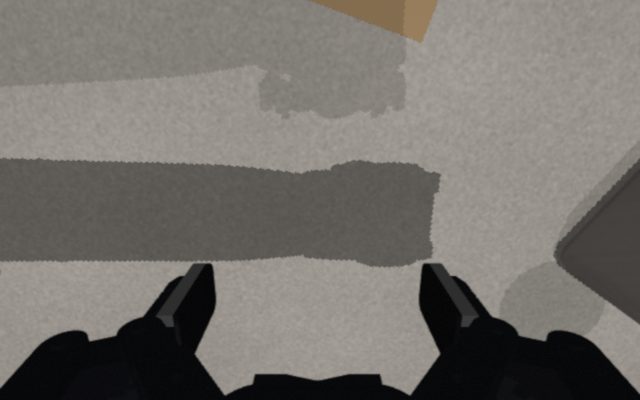

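View pics/scene0z.png

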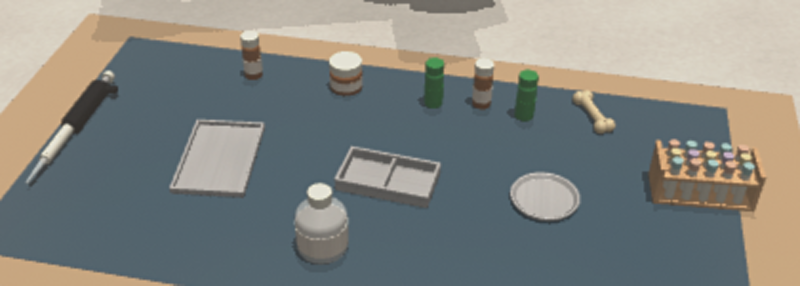

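View pics/top0z.png

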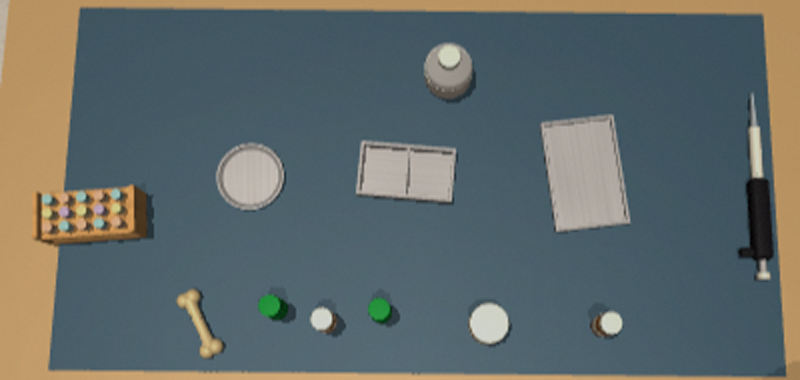

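Run:
```python
from h import *
import pickle
np.set_printoptions(precision=4,suppress=True)
D=pickle.load(open('d0.pkl','rb'));S,T=D['scene'],D['top']
s=lambda p:(S,(120+(p[0]+.5)/1.905-.5,130+(p[1]+.5)/1.905-.5)); t=lambda p:(T,(100+(p[0]+.5)/2-.5,110+(p[1]+.5)/2-.5))
for n,a,b,h in [('vR',(250,36),(611,322),.075),('jar',(346,60),(489,324),.05),('vL',(484,65),(321,319),.075),('boneNear',(583,97),(210,347),.02),('boneFar',(604,126),(190,298),.02),('boneMid',(593,111),(200,322),.017),('dish',(545,195),(250,176),.01),
 ('bay FL',(432,200),(358,194),.02)]:
    print(n,tri(s(a),t(b)),atz(*s(a),h),atz(*t(b),h))
def quad(n,P,Q,h):
    for f,pp in(('s',P),('t',Q)):
        g=s if f=='s' else t
        X=np.array([atz(*g(p),h) for p in pp]); print(n,f,X[:,:2].tolist(),'c',X.mean(0),[np.linalg.norm(X[i]-X[i-1]) for i in range(4)],[np.degrees(np.arctan2(*(X[i]-X[i-1])[1::-1])) for i in range(4)])
quad('bay',[(347,147),(440,162),(430,203),(335,187)],[(362,141),(456,149),(453,202),(356,194)],.02)
quad('obl',[(199,120),(264,121),(246,193),(171,191)],[(541,122),(612,115),(630,222),(557,231)],.01)
```

```text
vR [ 0.441  -0.24    0.0747] [ 0.4415 -0.2386  0.075 ] [ 0.4413 -0.2411  0.075 ]
jar [ 0.4387 -0.0905  0.05  ] [ 0.4386 -0.0897  0.05  ] [ 0.4389 -0.0912  0.05  ]
vL [0.4417 0.119  0.0727] [0.4451 0.1191 0.075 ] [0.4416 0.1188 0.075 ]
boneNear [0.4081 0.2677 0.013 ] [0.4179 0.2672 0.02  ] [0.4079 0.2663 0.02  ]
boneFar [0.4711 0.2991 0.0113] [0.4819 0.2994 0.02  ] [0.4704 0.2957 0.02  ]
boneMid [0.44   0.283  0.0129] [0.4454 0.2831 0.017 ] [0.4398 0.2816 0.017 ]
dish [0.6351 0.2275 0.011 ] [0.6338 0.2281 0.01  ] [0.6354 0.2271 0.01  ]
bay FL [ 0.622   0.0805 -0.0384] [0.6849 0.0853 0.02  ] [0.6103 0.0805 0.02  ]
bay s [[0.6033656821434527, -0.048279429795962975], [0.6081499069483218, 0.08320996720619646], [0.6909721405366743, 0.0837146241830628], [0.6866948561738103, -0.044001736971579525]] c [0.6473 0.0187 0.02  ] [np.float64(0.08343889920463606), np.float64(0.1315764049173522), np.float64(0.08282377107586882), np.float64(0.12778796527100597)] [np.float64(-177.06130786132775), np.float64(87.91621964800022), np.float64(0.3491134660990739), np.float64(-91.91814718523347)]
bay t [[0.68
[... 688 characters left out ...]
39266), np.float64(0.09519118360640447), np.float64(0.15464349593974103), np.float64(0.1002510919958244)] [np.float64(-172.8129811205588), np.float64(100.51536050909306), np.float64(9.085042894800951), np.float64(-80.27196887691169)]
obl t [[0.7144939077824453, -0.16577262762356026], [0.7253729586073099, -0.2629113363345889], [0.5777514261954999, -0.2825654833545458], [0.5646659359476579, -0.1848794394094359]] c [ 0.6456 -0.224   0.01  ] [np.float64(0.15104135659065934), np.float64(0.09774601003056882), np.float64(0.14892414957518857), np.float64(0.0985585776920117)] [np.float64(7.267417802877894), np.float64(-83.60978694963795), np.float64(-172.41631070016837), np.float64(97.6296120075981)]
```

>>> {"fn": "apply_moves", "kwargs": {
  "targets": [8.9,9.37,-1.0,0,0,11.9,0.7,8.9,9.37,-1.0,0,0,11.9,0.7,8.9,9.37,-1.0,0,0,11.9,0.7,8.9,9.37,-1.0,0,0,11.9,0.7,8.9,9.37,-1.0,0,0,11.9,0.7],
  "newtons": 30
}}

```text
time: 1.55
ee_pos: [0.3471, -0.3393, 0.2121]
tcp_rot: [180.0, 0.0, 61.8]
wrist_force: [0.1, 0.2, 1.2]
opening: 0.0596
```

>>> {"fn": "apply_moves", "kwargs": {
  "targets": [3.13,3.3,-1.7,0,0,4.7,0.7,3.13,3.3,-1.7,0,0,4.7,0.7,3.13,3.3,-1.7,0,0,4.7,0.7,3.13,3.3,-1.7,0,0,4.7,0.7,3.13,3.3,-1.7,0,0,4.7,0.7]
}}

```text
time: 2.05
ee_pos: [0.4404, -0.2407, 0.1605]
tcp_rot: [-179.9, -0.0, 89.8]
wrist_force: [0.4, -0.7, -0.6]
opening: 0.0596
```

Run:
```python
from h import *
o=bot.get_obs();print(o['time'],o['ee_pos'],o['tcp_rot'],o['q'],o['opening'])
c=camera('wrist');save(c,'w1');print(c['origin'],c['rotation'])
print([(r['box'],r['conf']) for r in recognise('vial_a','wrist')])
p=proj(c,(.441,-.24,.075)),proj(c,(.441,-.24,0));print(p)
```

```text
2.05 [ 0.44044405 -0.24070816  0.160458  ] [-1.79942982e+02 -2.41000581e-02  8.98401544e+01] [-2.86537361e+01 -2.39680410e+00 -5.27265912e+00  8.71857538e+01
 -6.02065917e-03  6.15061008e+01] 0.05960561407771021
[ 0.44081491 -0.16343576  0.30327267] [-17.5652956    0.098579    -0.17533804]
[([294.8, 164.6, 335.2, 226.7], 0.65)]
(array([318.19006995, 205.20187832]), array([318.06340321, 178.26897168]))
```

View pics/w1.png

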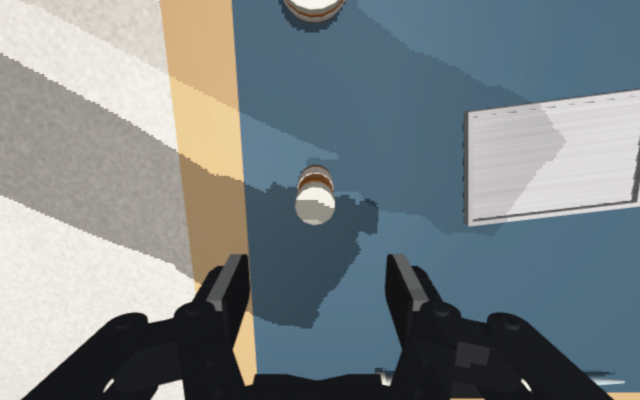

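>>> {"fn": "apply_moves", "kwargs": {
  "targets": [-0.04,0,-2,0,0,0,0.7,-0.04,0,-3.5,0,0,0,0.7,-0.04,0,-4.28,0,0,0,0.7,-0.04,0,-4.28,0,0,0,0.1,-0.04,0,-4.28,0,0,0,0.1]
}}

```text
time: 2.65
ee_pos: [0.4388, -0.2427, 0.0338]
tcp_rot: [180.0, 0.0, 89.5]
wrist_force: [0.8, 0.1, 0.7]
opening: 0.0319
```

>>> {"fn": "apply_moves", "kwargs": {
  "targets": [0,0,0,0,0,0,0.1,0,0,0,0,0,0,0.1,0,0,0,0,0,0,0.1]
}}

```text
time: 2.95
ee_pos: [0.4398, -0.2425, 0.0344]
tcp_rot: [179.9, 0.1, 89.6]
wrist_force: [-0.9, -0.2, 6.9]
opening: 0.0272
```

>>> {"fn": "apply_moves", "kwargs": {
  "targets": [0,0,0.8,0,0,0,0.1,0.3,0.3,2,0,0,0,0.1,1.5,1.7,2,0,0,0,0.1,2.5,2.85,2,0,0,-0.6,0.1,3.5,3.95,2,0,0,-0.6,0.1]
}}

```text
time: 3.45
ee_pos: [0.5454, -0.1219, 0.0938]
tcp_rot: [179.9, 0.0, 85.9]
wrist_force: [0.5, -0.6, -0.6]
opening: 0.0276
```

Run:
```python
from h import *
c=camera('wrist');save(c,'w2');print(c['origin'],c['rotation'])
for P in [(.640,-.015,.004),(.644,.047,.004)]:print(proj(c,P))
```

```text
[ 0.55056862 -0.04467786  0.23654102] [-17.60503828  -0.07196419  -4.09339678]
[462.10935393  24.20142808]
[ 475.50531954 -101.60957478]
```

View pics/w2.png

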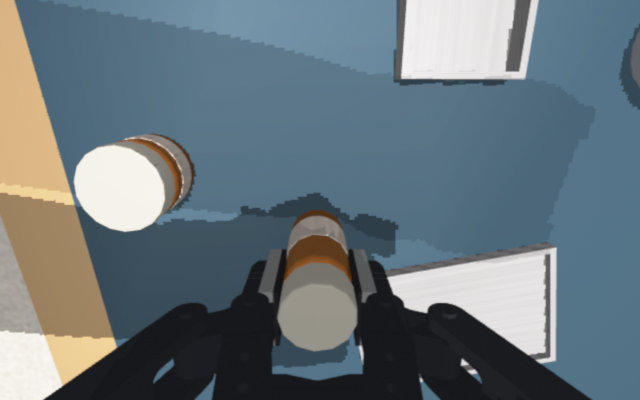

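>>> {"fn": "apply_moves", "kwargs": {
  "targets": [1.2,1.3,0,0,0,0,0.1,2.3,2.55,0,0,0,0,0.1,3.15,3.5,0,0,0,0,0.1,3.15,3.5,-0.8,0,0,0,0.1,3.15,3.5,-1.2,0,0,0,0.1]
}}

```text
time: 4.0
ee_pos: [0.6383, -0.0173, 0.0549]
tcp_rot: [-179.9, 0.0, 86.2]
wrist_force: [-0.8, -0.5, -1.7]
opening: 0.0271
```

Run:
```python
from h import *
for n in ['wrist','top','scene']:
    c=camera(n);save(c,n+'3')
print(bot.get_obs()['ee_pos'])
a=cv2.imread('pics/wrist3.png');b=cv2.imread('pics/top3.png')[100:300,200:460];b=cv2.resize(b,(640,492))
cv2.imwrite('pics/t3z.png',b)
s=cv2.imread('pics/scene3.png')[140:280,200:440];cv2.imwrite('pics/s3z.png',cv2.resize(s,(720,420)))
```

```text
[ 0.63732366 -0.0189174   0.05601603]
```

View pics/wrist3.png

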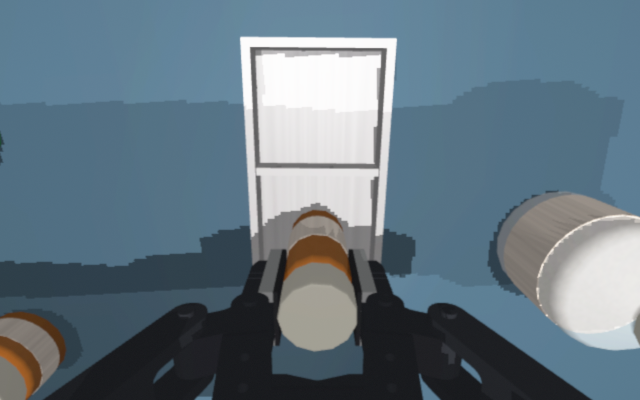

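View pics/s3z.png

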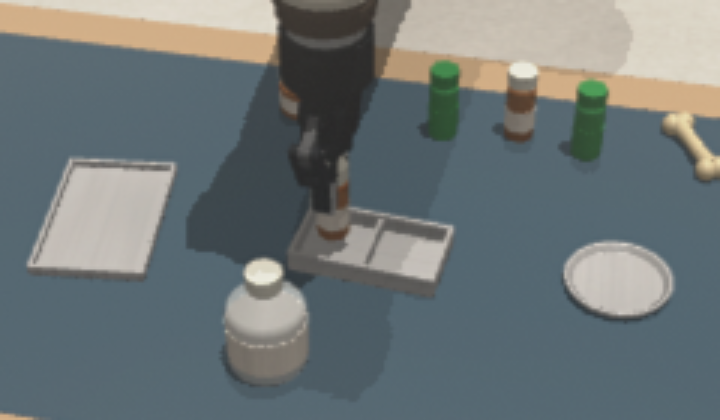

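>>> {"fn": "apply_moves", "kwargs": {
  "targets": [0.05,0,-0.25,0,0,0,0.1,0.05,0,-0.45,0,0,0,0.1,0.05,0,-0.55,0,0,0,0.1,0.05,0,-0.55,0,0,0,0.1]
}}

```text
time: 4.55
ee_pos: [0.6395, -0.0186, 0.0397]
tcp_rot: [-180.0, -0.0, 86.0]
wrist_force: [0.0, 0.4, -0.9]
opening: 0.0273
```

>>> {"fn": "apply_moves", "kwargs": {
  "targets": [0,0,-0.04,0,0,0,0.1,0,0,-0.06,0,0,0,0.1,0,0,-0.06,0,0,0,0.1]
}}

```text
time: 4.85
ee_pos: [0.6399, -0.0184, 0.0385]
tcp_rot: [180.0, -0.0, 86.1]
wrist_force: [0.3, -1.1, -0.1]
opening: 0.0274
```

>>> {"fn": "apply_moves", "kwargs": {
  "targets": [0,0,-0.04,0,0,0,0.1,0,0,-0.04,0,0,0,0.1]
}}

```text
time: 5.05
ee_pos: [0.64, -0.0183, 0.0385]
tcp_rot: [179.9, -0.0, 86.1]
wrist_force: [-3.2, -0.3, 8.4]
opening: 0.0271
```

Contact at 8 N; releasing.

>>> {"fn": "apply_moves", "kwargs": {
  "targets": [0,0,0,0,0,0,0.4,0,0,0,0,0,0,0.55,0,0,0,0,0,0,0.6,0,0,0.8,0,0,0,0.6,0,0,2.2,0,0,0,0.6]
}}

```text
time: 5.55
ee_pos: [0.638, -0.0183, 0.1003]
tcp_rot: [-179.6, 0.0, 86.1]
wrist_force: [1.0, -1.1, -0.5]
opening: 0.0509
```

>>> {"fn": "apply_moves", "kwargs": {
  "targets": [-0.2,0.1,1.5,0,0,0.6,0.6,-6.55,4.58,2,0,0,0.6,0.6,-6.55,4.58,2,0,0,0.6,0.6,-6.55,4.58,2,0,0,0.6,0.6,-6.55,4.58,2,0,0,0.6,0.6]
}}

```text
time: 6.05
ee_pos: [0.4691, 0.1004, 0.1609]
tcp_rot: [180.0, -0.0, 89.6]
wrist_force: [0.7, 1.1, 0.5]
opening: 0.0512
```

>>> {"fn": "apply_moves", "kwargs": {
  "targets": [-1.6,1.2,0,0,0,0,0.6,-1.6,1.2,0,0,0,0,0.6]
}}

```text
time: 6.25
ee_pos: [0.4198, 0.1375, 0.1615]
tcp_rot: [180.0, -0.0, 89.8]
wrist_force: [0.6, -0.8, -0.4]
opening: 0.0512
```

Run:
```python
from h import *
c=camera('wrist');save(c,'w4');o=bot.get_obs();print(o['ee_pos'],o['tcp_rot'])
print([(r['box'],r['conf']) for r in recognise('vial_a','wrist')])
print(proj(c,(.441,.119,.075)))
```

```text
[0.42045068 0.13740205 0.16152935] [ 1.79958970e+02 -4.36203679e-02  8.98300054e+01]
[([322.4, 183.6, 369.9, 249.0], 0.9), ([347.1, 109.9, 395.7, 157.4], 0.79), ([528.5, 316.2, 607.6, 396.3], 0.7), ([341.4, 255.7, 378.9, 333.7], 0.57)]
[347.59637881 230.67289893]
```

View pics/w4.png

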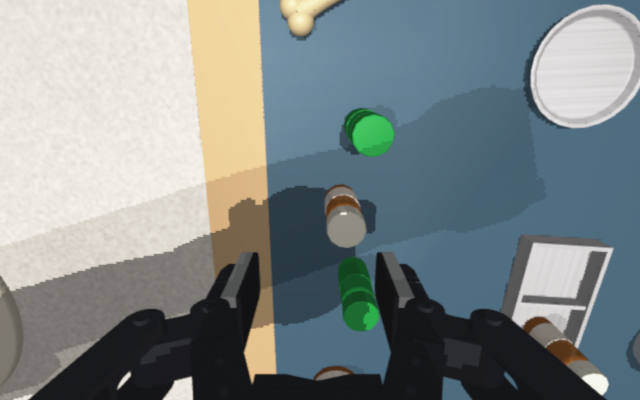

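>>> {"fn": "apply_moves", "kwargs": {
  "targets": [0.68,-0.56,0,0,0,0,0.65,0.68,-0.56,-1.5,0,0,0,0.65,0.68,-0.56,-3.0,0,0,0,0.65,0.68,-0.56,-4.25,0,0,0,0.65,0.68,-0.56,-4.25,0,0,0,0.65]
}}

```text
time: 6.85
ee_pos: [0.4408, 0.1172, 0.0285]
tcp_rot: [-179.5, 0.1, 89.6]
wrist_force: [-0.2, -0.6, 0.2]
opening: 0.0554
```

>>> {"fn": "apply_moves", "kwargs": {
  "targets": [0,0,0,0,0,0,0.1,0,0,0,0,0,0,0.1,0,0,0,0,0,0,0.1,0,0,0,0,0,0,0.1,0,0,0,0,0,0,0.1]
}}

```text
time: 7.35
ee_pos: [0.4448, 0.1192, 0.0357]
tcp_rot: [179.8, -0.0, 89.7]
wrist_force: [0.6, -0.6, 6.8]
opening: 0.0272
```

>>> {"fn": "apply_moves", "kwargs": {
  "targets": [0,0,0.8,0,0,0,0.1,0.3,0,2,0,0,0,0.1,1.8,-0.6,2,0,0,0,0.1,3.3,-1.2,2,0,0,-0.6,0.1,4.7,-1.7,2,0,0,-0.6,0.1]
}}

```text
time: 7.85
ee_pos: [0.5865, 0.0672, 0.095]
tcp_rot: [179.8, -0.0, 86.0]
wrist_force: [-0.2, 1.0, 0.9]
opening: 0.0272
```

>>> {"fn": "apply_moves", "kwargs": {
  "targets": [1.2,-0.4,0,0,0,0,0.1,2.0,-0.7,0,0,0,0,0.1,2.0,-0.7,0,0,0,0,0.1]
}}

```text
time: 8.15
ee_pos: [0.6466, 0.0456, 0.0932]
tcp_rot: [180.0, 0.0, 86.0]
wrist_force: [-1.0, 0.8, -0.6]
opening: 0.0271
```

Run:
```python
from h import *
c=camera('wrist');save(c,'w5');o=bot.get_obs();print(o['ee_pos'],o['tcp_rot'],o['opening'])
```

```text
[0.64505892 0.04634954 0.09333985] [-1.79989303e+02 -1.55740375e-04  8.60116418e+01] 0.026717836496619254
```

View pics/w5.png

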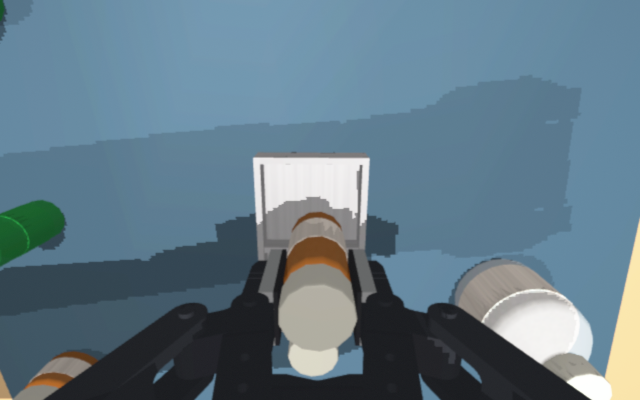

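>>> {"fn": "apply_moves", "kwargs": {
  "targets": [0,0,-0.9,0,0,0,0.1,0,0,-1.4,0,0,0,0.1,0,0,-1.65,0,0,0,0.1,0,0,-1.72,0,0,0,0.1,0,0,-1.76,0,0,0,0.1]
}}

```text
time: 8.7
ee_pos: [0.6441, 0.0471, 0.0413]
tcp_rot: [180.0, -0.0, 86.1]
wrist_force: [-0.6, -0.9, 0.1]
opening: 0.0274
```

>>> {"fn": "apply_moves", "kwargs": {
  "targets": [0,0,-0.04,0,0,0,0.1,0,0,-0.07,0,0,0,0.1,0,0,-0.07,0,0,0,0.1]
}}

```text
time: 9.0
ee_pos: [0.6446, 0.047, 0.0398]
tcp_rot: [179.9, -0.0, 86.1]
wrist_force: [-1.9, 0.6, 4.8]
opening: 0.0271
```

>>> {"fn": "apply_moves", "kwargs": {
  "targets": [0,0,0,0,0,0,0.4,0,0,0,0,0,0,0.55,0,0,0,0,0,0,0.6,0,0,0.8,0,0,0,0.6,0,0,2.4,0,0,0,0.6]
}}

```text
time: 9.5
ee_pos: [0.6419, 0.0467, 0.107]
tcp_rot: [-179.6, 0.1, 86.1]
wrist_force: [0.6, 0.1, 0.6]
opening: 0.0514
```

>>> {"fn": "apply_moves", "kwargs": {
  "targets": [-0.2,-0.1,1.4,0,0,0,0.95,-2.6,-1.4,1.6,0,0,0,0.95,-3.9,-2.2,1.6,0,0,0,0.95,-5.3,-3.1,1.6,0,0,0,0.95,-6.2,-4.2,1.6,0,0,0,0.95]
}}

```text
time: 10.0
ee_pos: [0.4704, -0.066, 0.1585]
tcp_rot: [180.0, -0.0, 86.1]
wrist_force: [1.3, -1.0, 0.0]
opening: 0.0807
```

Run:
```python
from h import *
c=camera('wrist');save(c,'w6');o=bot.get_obs();print(o['ee_pos'],o['tcp_rot'],o['opening'])
print([(r['box'],r['conf']) for r in recognise('jar','wrist')])
print(proj(c,(.4388,-.0908,.05)))
c=camera('scene');save(c,'s6');cv2.imwrite('pics/s6z.png',cv2.resize(c['img'][140:280,200:440,::-1],(720,420)))
```

```text
[ 0.46629978 -0.06965232  0.15894715] [-1.79890365e+02  1.09171455e-01  8.60124500e+01] 0.0809973028445728
[([245.7, 183.9, 312.8, 255.5], 0.68)]
[278.35735439 229.67938733]
```

View pics/w6.png

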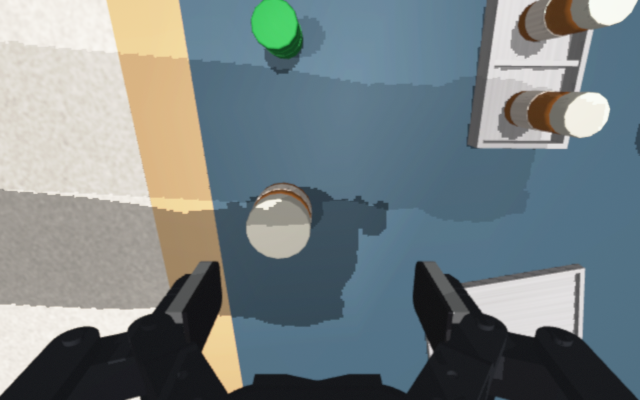

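View pics/s6z.png

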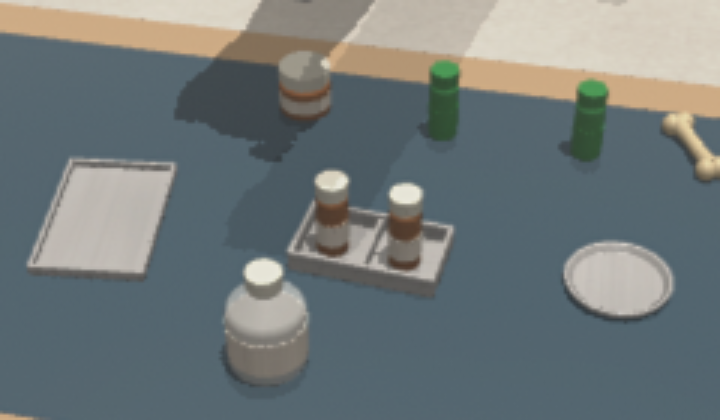

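>>> {"fn": "apply_moves", "kwargs": {
  "targets": [-0.91,-0.66,-1,0,0,0.6,0.95,-0.91,-0.66,-2.2,0,0,0.6,0.95,-0.91,-0.66,-2.2,0,0,0.6,0.95]
}}

```text
time: 10.45
ee_pos: [0.4431, -0.085, 0.0885]
tcp_rot: [-179.7, -0.1, 89.6]
wrist_force: [-0.5, -0.1, -0.4]
opening: 0.0813
```

Run:
```python
from h import *
c=camera('wrist');save(c,'w7');o=bot.get_obs();print(o['ee_pos'],o['tcp_rot'],o['opening'])
print(proj(c,(.439,-.0895,.05)),proj(c,(.439+.025,-.0895,.05)))
```

```text
[ 0.44438227 -0.08498525  0.09117217] [-1.79814218e+02 -4.75319666e-02  8.96638710e+01] 0.08100304263330137
[310.32815195 240.78245002] [354.96089743 240.64060648]
```

View pics/w7.png

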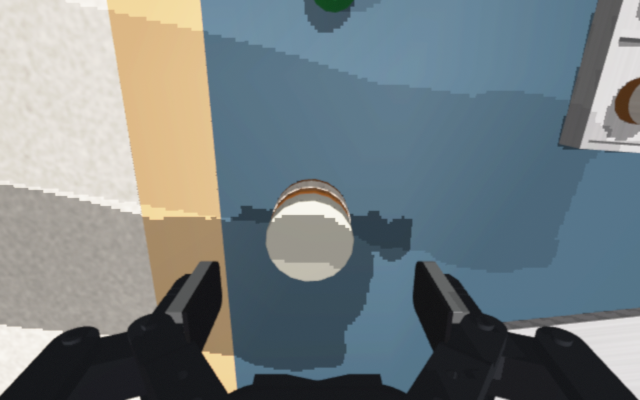

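>>> {"fn": "apply_moves", "kwargs": {
  "targets": [-0.17,-0.11,-0.5,0,0,0,0.95,-0.17,-0.11,-1.7,0,0,0,0.95,-0.17,-0.11,-2.38,0,0,0,0.95,-0.17,-0.11,-2.38,0,0,0,0.95]
}}

```text
time: 10.9
ee_pos: [0.4398, -0.0882, 0.0203]
tcp_rot: [-179.9, -0.0, 89.7]
wrist_force: [-0.3, 0.3, -0.2]
opening: 0.0811
```

>>> {"fn": "apply_moves", "kwargs": {
  "targets": [0,0,0,0,0,0,0.4,0,0,0,0,0,0,0.4,0,0,0,0,0,0,0.4,0,0,0,0,0,0,0.4,0,0,0,0,0,0,0.4]
}}

```text
time: 11.4
ee_pos: [0.4414, -0.0889, 0.0233]
tcp_rot: [179.8, 0.0, 89.7]
wrist_force: [-0.2, 0.7, 5.0]
opening: 0.049
```

>>> {"fn": "apply_moves", "kwargs": {
  "targets": [0,0,0.8,0,0,0,0.4,0,0,2.2,0,0,0,0.4,0.6,0.6,3.2,0,0,0,0.4,1.4,1.8,3.2,0,0,0,0.4,2.2,3.1,3.2,0,0,0,0.4]
}}

```text
time: 11.9
ee_pos: [0.5079, 0.0049, 0.12]
tcp_rot: [179.7, 0.0, 89.6]
wrist_force: [0.7, -0.8, -0.6]
opening: 0.0491
```

>>> {"fn": "apply_moves", "kwargs": {
  "targets": [0.8,1.3,0,0,0,0,0.4,1.6,2.6,0,0,0,0,0.4,2.4,3.9,0,0,0,0,0.4,3.2,5.2,0,0,0,0,0.4,3.8,6.2,0,0,0,0,0.4]
}}

```text
time: 12.4
ee_pos: [0.6213, 0.1928, 0.1181]
tcp_rot: [179.9, -0.0, 89.7]
wrist_force: [0.2, 0.0, -0.6]
opening: 0.049
```

Run:
```python
from h import *
c=camera('wrist');save(c,'w8');o=bot.get_obs();print(o['ee_pos'],o['tcp_rot'],o['opening'],o['time'])
print(proj(c,(.6353,.2273,.01)),proj(c,(.6353+.046,.2273,.01)),proj(c,(.6353,.2273+.046,.01)))
```

```text
[0.62266488 0.19633925 0.11702617] [ 1.79891422e+02 -1.24532172e-01  8.98394829e+01] 0.049072453294602573 12.45
[336.44452599 150.33073299] [400.78283106 149.9978814 ] [337.23211706  82.58228643]
```

View pics/w8.png

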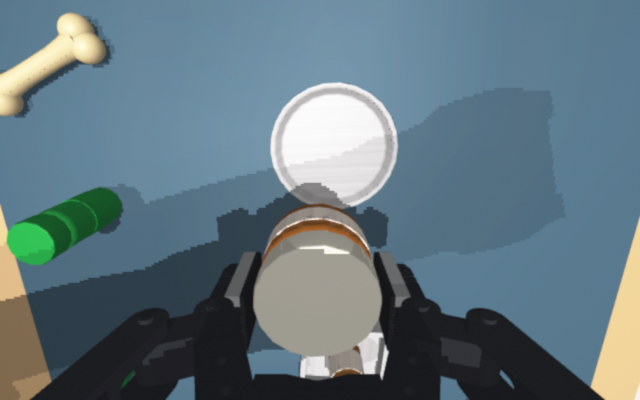

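>>> {"fn": "apply_moves", "kwargs": {
  "targets": [0.38,1.07,0,0,0,0,0.4,0.38,1.07,-1.2,0,0,0,0.4,0.38,1.07,-2.2,0,0,0,0.4,0.38,1.07,-2.7,0,0,0,0.4,0.38,1.07,-2.8,0,0,0,0.4]
}}

```text
time: 12.95
ee_pos: [0.6305, 0.2219, 0.0317]
tcp_rot: [-179.9, 0.0, 89.7]
wrist_force: [-0.9, -0.3, -1.1]
opening: 0.0488
```

>>> {"fn": "apply_moves", "kwargs": {
  "targets": [0,0,-0.05,0,0,0,0.4,0,0,-0.05,0,0,0,0.4]
}}

```text
time: 13.15
ee_pos: [0.6322, 0.2223, 0.0335]
tcp_rot: [179.9, -0.0, 89.7]
wrist_force: [-0.4, 0.4, -1.1]
opening: 0.0487
```

Run:
```python
from h import *
c=camera('wrist');save(c,'w9');o=bot.get_obs();print(o['ee_pos'],o['tcp_rot'],o['opening'],o['time'])
```

```text
[0.63218069 0.22234811 0.03349668] [ 1.79863045e+02 -4.83478697e-02  8.96503634e+01] 0.04899432231669551 13.2
```

View pics/w9.png

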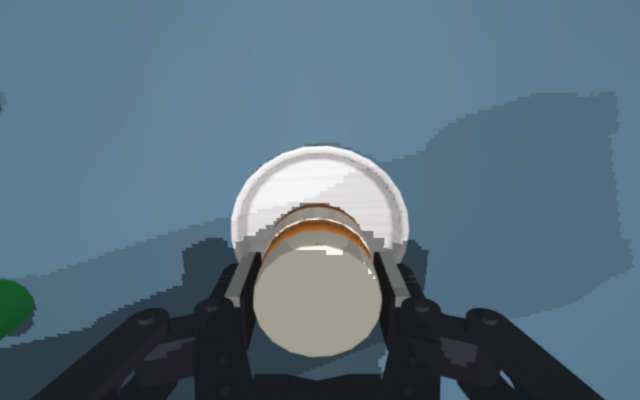

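>>> {"fn": "apply_moves", "kwargs": {
  "targets": [0.04,0.2,0,0,0,0,0.4,0.04,0.2,-0.1,0,0,0,0.4,0.04,0.2,-0.15,0,0,0,0.4,0.04,0.2,-0.18,0,0,0,0.4,0.04,0.2,-0.18,0,0,0,0.4]
}}

```text
time: 13.7
ee_pos: [0.6327, 0.2286, 0.0274]
tcp_rot: [179.9, -0.1, 89.7]
wrist_force: [-3.8, 0.6, 6.5]
opening: 0.0491
```

>>> {"fn": "apply_moves", "kwargs": {
  "targets": [0,0,0,0,0,0,0.7,0,0,0,0,0,0,0.8,0,0,0,0,0,0,0.8,0,0,0.8,0,0,0,0.8,0,0,2.4,0,0,0,0.8]
}}

```text
time: 14.2
ee_pos: [0.6304, 0.2274, 0.0943]
tcp_rot: [-179.6, 0.2, 89.7]
wrist_force: [0.8, 0.0, 0.7]
opening: 0.0683
```

>>> {"fn": "apply_moves", "kwargs": {
  "targets": [-0.5,0.2,1.2,0,0,-1.4,0.6,-2.0,0.6,2,0,0,-2.8,0.5,-3.4,1.0,2,0,0,-4.2,0.5,-4.9,1.3,2,0,0,-5.6,0.5,-6.2,1.6,2,0,0,-7,0.5]
}}

```text
time: 14.7
ee_pos: [0.4446, 0.2763, 0.1583]
tcp_rot: [180.0, -0.0, 47.3]
wrist_force: [-0.4, 0.7, -0.8]
opening: 0.0426
```

>>> {"fn": "apply_moves", "kwargs": {
  "targets": [0,0,0,0,0,-1.4,0.5,0,0,0,0,0,-2.8,0.5,0,0,0,0,0,-3.8,0.5]
}}

```text
time: 15.0
ee_pos: [0.4603, 0.2495, 0.1583]
tcp_rot: [-178.6, -0.0, 27.9]
wrist_force: [0.2, -0.2, 0.4]
opening: 0.0428
```

Run:
```python
from h import *
c=camera('wrist');save(c,'w10');o=bot.get_obs();print(o['ee_pos'],o['tcp_rot'],o['opening'],o['time'],o['q'])
print([(r['box'],r['conf']) for r in recognise('bone','wrist')])
print(proj(c,(.408,.267,.012)),proj(c,(.471,.298,.012)))
c=camera('top');save(c,'t10');cv2.imwrite('pics/t10z.png',cv2.resize(c['img'][150:310,160:440,::-1],(770,440)))
```

```text
[0.46224636 0.24554879 0.15820246] [-1.78608848e+02  1.95670912e-02  2.73150882e+01] 0.042605709007470814 15.05 [ 27.22017195   0.48184145  -2.69063841  86.84939224   1.39111742
 179.90505577]
[([250.7, 132.2, 292.2, 239.7], 0.76)]
[275.99917576 224.30824411] [275.49104992 144.86675802]
```

View pics/w10.png

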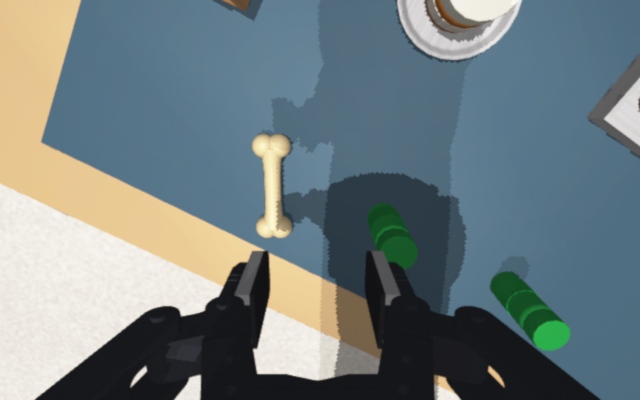

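View pics/t10z.png

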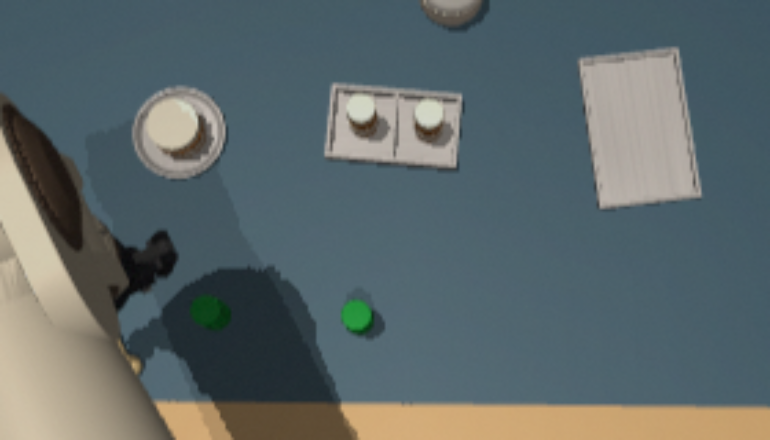

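>>> {"fn": "apply_moves", "kwargs": {
  "targets": [-0.2,0.3,0,0,0,1.4,0.5,-0.4,0.6,0,0,0,2.8,0.5,-0.6,0.9,0,0,0,4.2,0.5,-0.7,1.2,0,0,0,5.6,0.5,-0.7,1.2,0,0,0,7.0,0.5]
}}

```text
time: 15.65
ee_pos: [0.4396, 0.2851, 0.158]
tcp_rot: [-178.6, 0.0, 70.0]
wrist_force: [-0.3, -0.5, -0.1]
opening: 0.0425
```

>>> {"fn": "apply_moves", "kwargs": {
  "targets": [0,0,0,0,0,1.4,0.5,0,0,0,0,0,2.8,0.5,0,0,0,0,0,4.2,0.5,0,0,0,0,0,5.6,0.5,0,0,0,0,0,7.0,0.5]
}}

```text
time: 16.15
ee_pos: [0.44, 0.2843, 0.158]
tcp_rot: [-178.6, 0.0, 112.0]
wrist_force: [0.1, 0.3, 0.2]
opening: 0.0427
```

>>> {"fn": "apply_moves", "kwargs": {
  "targets": [0,0,0,0,0,1.4,0.5,0,0,0,0,0,2.8,0.5,0,0,0,0,0,4.2,0.5,0,0,0,0,0,5.6,0.5,0,0,0,0,0,7.0,0.5]
}}

```text
time: 16.65
ee_pos: [0.44, 0.2843, 0.158]
tcp_rot: [-178.6, 0.0, 154.0]
wrist_force: [-1.2, -0.4, 0.5]
opening: 0.0429
```

>>> {"fn": "apply_moves", "kwargs": {
  "targets": [0,0,0,0,0,1.4,0.5,0,0,0,0,0,2.8,0.5,0,0,0,0,0,4.2,0.5,0,0,0,0,0,5.6,0.5,0,0,0,0,0,7.0,0.5]
}}

```text
time: 17.15
ee_pos: [0.44, 0.2843, 0.158]
tcp_rot: [-178.6, 0.0, -164.0]
wrist_force: [-0.2, 0.7, 0.2]
opening: 0.043
```

Run:
```python
from h import *
c=camera('wrist');save(c,'w11');o=bot.get_obs();print(o['ee_pos'],o['tcp_rot'],o['opening'],o['time'],o['q'],c['origin'],c['rotation'])
print(proj(c,(.408,.267,.012)),proj(c,(.471,.298,.012)))
```

```text
[0.43997704 0.2843181  0.15808588] [-1.78618645e+02  2.25486112e-02 -1.63527377e+02] 0.04268467429547143 17.2 [33.59278492  0.91215746 -2.26916677 87.20383803 -1.32677318 17.12489354] [0.3646985  0.2664328  0.30073216] [-17.56093987   1.37712805 105.94453865]
[311.60662267 141.2684498 ] [326.24194474 220.47875547]
```

View pics/w11.png

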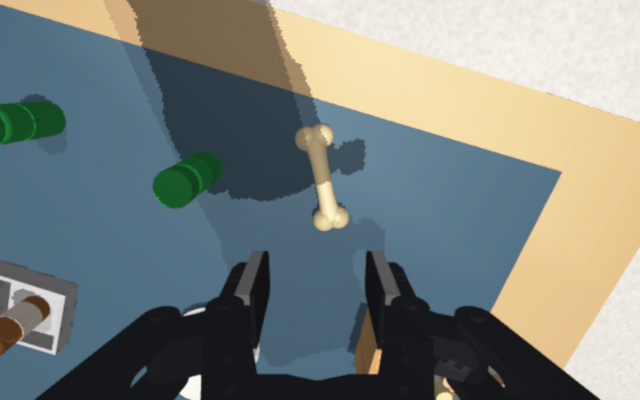

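Run:
```python
from h import *
np.set_printoptions(precision=4,suppress=True)
def E(r): return Ro.from_euler('xyz',r,degrees=True).as_matrix()
tp=np.array([.43997704,.2843181,.15808588]);tr=E([-178.618645,.02254,-163.527377])
c11=dict(intrinsics=[[352.553,0,317.001],[0,352.553,199.193],[0,0,1]],origin=np.array([.3646985,.2664328,.30073216]),rotation=[-17.56093987,1.37712805,105.94453865])
Rc=tr.T@E(c11['rotation']); pc=tr.T@(c11['origin']-tp)
t0=np.array([.46224636,.24554879,.15820246]);r0=E([-178.608848,.01957,27.31509])
c10=dict(c11);c10['origin']=t0+r0@pc;c10['rotation']=Ro.from_matrix(r0@Rc).as_euler('xyz',degrees=True)
print(c10['origin'],c10['rotation'])
f=tri((c11,(331,217)),(c10,(272,144)));n=tri((c11,(314.5,137)),(c10,(274.5,228)))
m=tri((c11,(322.5,178)),(c10,(273,186)))
print(f,n,m,(f+n)/2,np.linalg.norm(f-n),np.degrees(np.arctan2(*(f-n)[1::-1])))
for a in ((c11,(331,217)),(c10,(272,144)),(c11,(314.5,137)),(c10,(274.5,228))): print(atz(*a,.01))
for a in ((c11,(322.5,178)),(c10,(273,186))): print(atz(*a,.012))
```

```text
[0.5328 0.2773 0.3009] [-17.5581   1.387  -63.2129]
[0.4709 0.2999 0.0005] [0.4048 0.2659 0.0076] [0.4379 0.283  0.0014] [0.4379 0.2829 0.004 ] 0.07467766397134809 27.204141847657702
[0.4674 0.3013 0.01  ]
[0.4732 0.2967 0.01  ]
[0.4043 0.2683 0.01  ]
[0.4061 0.2636 0.01  ]
[0.4352 0.2842 0.012 ]
[0.4414 0.281  0.012 ]
```

>>> {"fn": "apply_moves", "kwargs": {
  "targets": [-0.05,-0.04,-1,0.22,0.07,1.2,0.5,-0.05,-0.04,-2,0.22,0.07,1.67,0.5,-0.05,-0.04,-3.0,0.22,0.07,1.67,0.5,-0.05,-0.04,-3.0,0.22,0.07,1.67,0.5]
}}

```text
time: 17.6
ee_pos: [0.4366, 0.2817, 0.0643]
tcp_rot: [-180.0, -0.3, -154.5]
wrist_force: [-1.3, -1.4, -0.3]
opening: 0.0425
```

Run:
```python
from h import *
c=camera('wrist');save(c,'w12');o=bot.get_obs();print(o['ee_pos'],o['tcp_rot'],o['opening'],o['time'],o['q'])
print(proj(c,(.4049,.266,.010)),proj(c,(.4706,.299,.010)),proj(c,(.4385,.283,.01)))
R=Ro.from_euler('xyz',o['tcp_rot'],degrees=True).as_matrix()
for z in (.158,.1,.05,.01): print(z,proj(c,np.array(o['ee_pos'])*[1,1,0]+[0,0,z]))
```

```text
[0.43757313 0.28228073 0.06685463] [-1.79981334e+02 -9.54496080e-02 -1.54518440e+02] 0.042545498167318056 17.65 [ 3.28297256e+01  1.11880890e+00 -1.21418778e+01  7.68363664e+01
 -6.30492817e-03  7.34815551e+00]
[316.0144707  165.45610272] [318.60132925 279.94076329] [317.58918024 227.0340227 ]
0.158 [317.15166782 498.19349675]
0.1 [317.16470473 318.07328253]
0.05 [317.16925913 255.14891088]
0.01 [317.17142279 225.25540523]
```

View pics/w12.png

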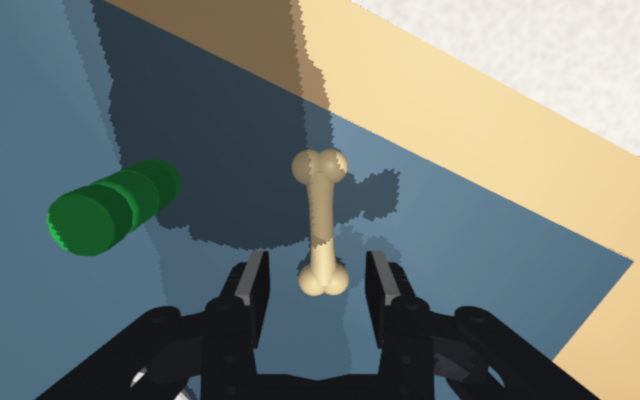

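>>> {"fn": "apply_moves", "kwargs": {
  "targets": [0,0.08,-0.8,0,0,0.17,0.5,0,0.08,-1.6,0,0,0.17,0.5,0,0.08,-1.98,0,0,0.17,0.5,0,0.08,-1.98,0,0,0.17,0.5]
}}

```text
time: 18.05
ee_pos: [0.4385, 0.2851, 0.0087]
tcp_rot: [180.0, 0.0, -153.4]
wrist_force: [-0.2, -0.5, 0.4]
opening: 0.043
```

>>> {"fn": "apply_moves", "kwargs": {
  "targets": [0,0,-0.08,0,0,0,0.5,0,0,-0.1,0,0,0,0.4,0,0,-0.1,0,0,0,0.2,0,0,-0.1,0,0,0,0,0,0,-0.1,0,0,0,0]
}}

```text
time: 18.55
ee_pos: [0.4392, 0.2853, 0.0066]
tcp_rot: [180.0, 0.2, -153.4]
wrist_force: [-0.8, -0.4, 5.6]
opening: 0.0123
```

>>> {"fn": "apply_moves", "kwargs": {
  "targets": [0,0,0,0,0,0,0,0,0,0,0,0,0,0,0,0,0,0,0,0,0]
}}

```text
time: 18.85
ee_pos: [0.4392, 0.2853, 0.0066]
tcp_rot: [180.0, 0.2, -153.4]
wrist_force: [0.2, 0.4, 6.4]
opening: 0.0125
```

Run:
```python
from h import *
c=camera('wrist');save(c,'w13');o=bot.get_obs();print(o['ee_pos'],o['tcp_rot'],o['opening'],o['time'])
```

```text
[0.43920711 0.28532387 0.00658828] [ 1.79988296e+02  1.77987924e-01 -1.53404114e+02] 0.012558306113168494 18.9
```

View pics/w13.png

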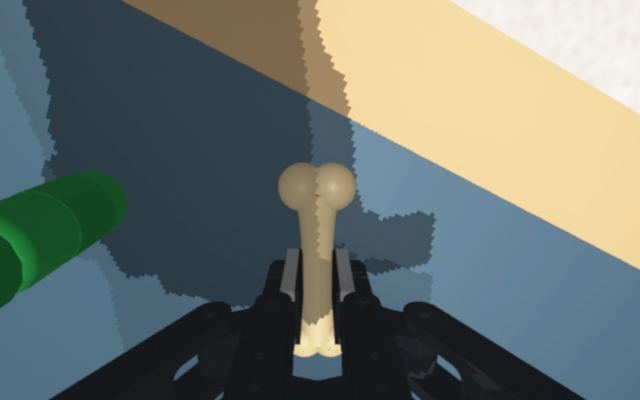

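>>> {"fn": "apply_moves", "kwargs": {
  "targets": [0,0,0.8,0,0,0,0,0,0,2.2,0,0,0,0,0.4,-1,3.4,0,0,-0.5,0,1.0,-2.4,3.6,0,0,-1,0,1.6,-3.9,3.6,0,0,-1.5,0],
  "newtons": 40
}}

```text
time: 19.4
ee_pos: [0.4879, 0.1677, 0.1158]
tcp_rot: [180.0, 0.3, -162.4]
wrist_force: [1.3, 0.2, -1.1]
opening: 0.0119
```

Run:
```python
from h import *
c=camera('wrist');save(c,'w14');o=bot.get_obs();print(o['ee_pos'],o['tcp_rot'],o['opening'],o['time'])
```

```text
[0.48950872 0.16151631 0.11477138] [-179.85110958    0.2130063  -162.85562282] 0.0120345001977757 19.45
```

View pics/w14.png

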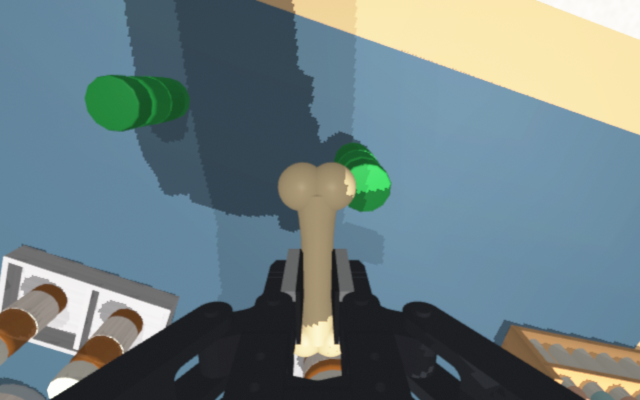

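>>> {"fn": "apply_moves", "kwargs": {
  "targets": [0.6,-1.4,0,0,0,-0.4,0,1.2,-2.9,0,0,0,-0.8,0,1.8,-4.4,0,0,0,-1.2,0,2.4,-5.9,0,0,0,-1.6,0,3.0,-7.4,0,0,0,-1.6,0]
}}

```text
time: 19.95
ee_pos: [0.577, -0.0558, 0.1136]
tcp_rot: [180.0, 0.1, -172.1]
wrist_force: [1.1, 0.7, -1.1]
opening: 0.0119
```

>>> {"fn": "apply_moves", "kwargs": {
  "targets": [0.6,-1.4,0,0,0,0,0,1.2,-2.9,0,0,0,0,0,1.8,-4.2,0,0,0,0,0,2.18,-5.4,0,0,0,0,0,2.18,-5.4,0,0,0,0,0]
}}

```text
time: 20.45
ee_pos: [0.6424, -0.2201, 0.1121]
tcp_rot: [-180.0, 0.0, -172.2]
wrist_force: [-0.3, 1.6, -0.3]
opening: 0.012
```

Run:
```python
from h import *
c=camera('wrist');save(c,'w15');o=bot.get_obs();print(o['ee_pos'],o['tcp_rot'],o['opening'],o['time'])
y=np.radians(7.6);u=np.array([np.cos(y),np.sin(y),0]);v=np.array([-np.sin(y),np.cos(y),0]);C=np.array([.645,-.2235,.01])
for a,b in ((-1,-1),(-1,1),(1,1),(1,-1),(0,0)): print(proj(c,C+a*.075*u+b*.05*v))
c=camera('top');save(c,'t15');cv2.imwrite('pics/t15z.png',cv2.resize(c['img'][120:290,300:500,::-1],(600,510)))
```

```text
[ 0.6419739  -0.21801055  0.11238305] [ 1.79952068e+02  1.33004992e-02 -1.72165313e+02] 0.011968801837294351 20.5
[236.63128434  94.35642173]
[386.80683286  94.79895423]
[374.99072661 291.68905603]
[249.09173271 291.37236548]
[311.90466087 201.71370389]
```

View pics/w15.png

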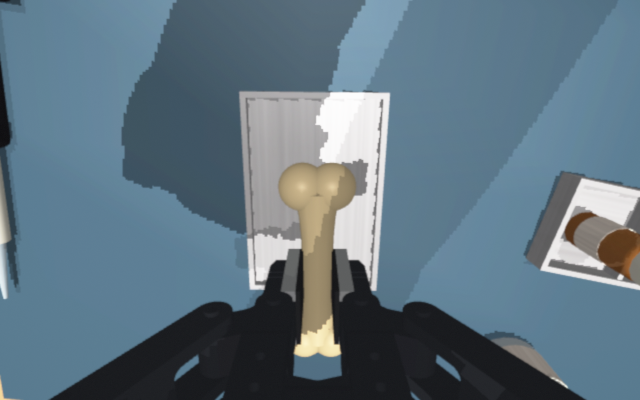

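View pics/t15z.png

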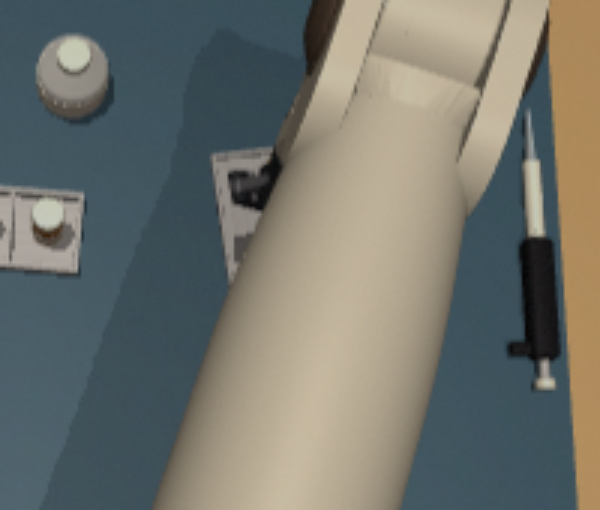

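>>> {"fn": "apply_moves", "kwargs": {
  "targets": [0.07,-0.12,-1,0,0,0,0,0.07,-0.12,-2,0,0,0,0,0.07,-0.12,-2.8,0,0,0,0,0.07,-0.12,-3.1,0,0,0,0,0.07,-0.12,-3.15,0,0,0,0]
}}

```text
time: 21.05
ee_pos: [0.6435, -0.2183, 0.0184]
tcp_rot: [179.9, 0.0, -171.9]
wrist_force: [0.9, 0.2, -0.1]
opening: 0.012
```

>>> {"fn": "apply_moves", "kwargs": {
  "targets": [0,0,-0.05,0,0,0,0,0,0,-0.05,0,0,0,0]
}}

```text
time: 21.25
ee_pos: [0.645, -0.2195, 0.0194]
tcp_rot: [-180.0, 0.2, -172.0]
wrist_force: [0.5, -0.3, 0.1]
opening: 0.0118
```

Run:
```python
from h import *
c=camera('wrist');save(c,'w16');o=bot.get_obs();print(o['ee_pos'],o['tcp_rot'],o['opening'],o['time'],o['wrist_force'])
```

```text
[ 0.64498982 -0.21954261  0.01933532] [-179.9550531     0.21158805 -171.98238588] 0.01187775797579862 21.3 [-0.47288904  0.10099937 -0.08706416]
```

View pics/w16.png

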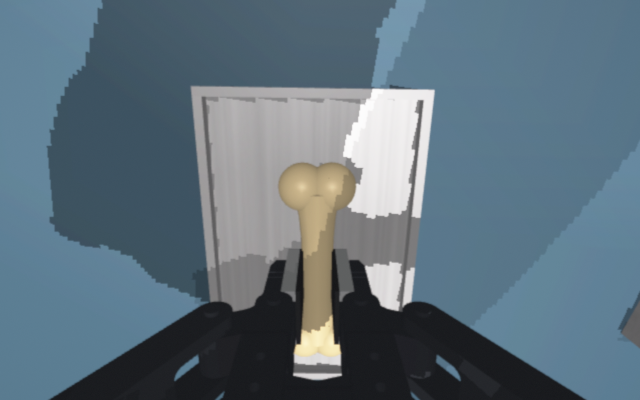

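>>> {"fn": "apply_moves", "kwargs": {
  "targets": [0,-0.06,-0.15,0,0,0,0,0,-0.06,-0.22,0,0,0,0,0,-0.06,-0.26,0,0,0,0,0,-0.06,-0.26,0,0,0,0]
}}

```text
time: 21.7
ee_pos: [0.6443, -0.2216, 0.0107]
tcp_rot: [-180.0, 0.1, -172.0]
wrist_force: [-2.4, 0.5, 5.4]
opening: 0.0119
```

Contact at the expected height; opening only partly to stay inside the walls.

>>> {"fn": "apply_moves", "kwargs": {
  "targets": [0,0,0,0,0,0,0.25,0,0,0,0,0,0,0.35,0,0,0,0,0,0,0.4,0,0,0,0,0,0,0.4,0,0,0.8,0,0,0,0.4]
}}

```text
time: 22.2
ee_pos: [0.6423, -0.2206, 0.0304]
tcp_rot: [179.8, -0.2, -172.0]
wrist_force: [-0.2, -0.4, 0.1]
opening: 0.0338
```

>>> {"fn": "apply_moves", "kwargs": {
  "targets": [0,0,1.5,0,0,0,0.4,0,0,3,0,0,0,0.4,-1,0,4,0,0,0,0.4,-2.4,0,4,0,0,0,0.4,-3.8,0,4,0,0,0,0.4]
}}

```text
time: 22.7
ee_pos: [0.5296, -0.2213, 0.1549]
tcp_rot: [-179.9, 0.2, -172.0]
wrist_force: [-0.7, 0.0, -1.0]
opening: 0.0343
```

>>> {"fn": "apply_moves", "kwargs": {
  "targets": [-1.4,0,0,0,0,0,0.4,-2.8,0,0,0,0,0,0.4,-4,0,0,0,0,0,0.4,-4,0,0,0,0,0,0.4]
}}

```text
time: 23.1
ee_pos: [0.4071, -0.2212, 0.1546]
tcp_rot: [-180.0, 0.1, -172.1]
wrist_force: [0.7, -0.3, 0.9]
opening: 0.034
```

Run:
```python
from h import *
o=bot.get_obs();print(o['ee_pos'],o['opening'],o['time'])
c=camera('top');cv2.imwrite('pics/t17z.png',cv2.resize(c['img'][110:300,100:500,::-1],(800,380)))
c=camera('scene');cv2.imwrite('pics/s17z.png',cv2.resize(c['img'][130:280,120:540,::-1],(798,285)))
```

```text
[ 0.40709197 -0.22117318  0.15464218] 0.034018024976018926 23.1
```

View pics/t17z.png

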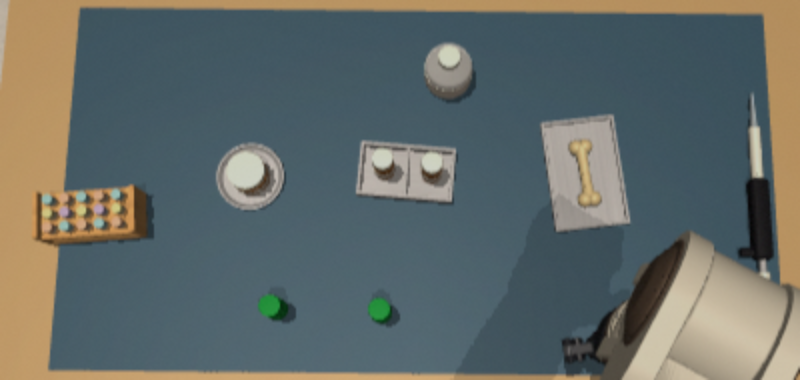

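View pics/s17z.png

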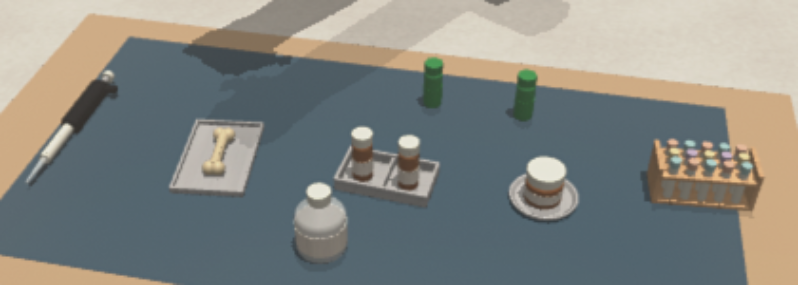

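```bash
python3 -c "
from h import *
o=bot.get_obs();print(o['qd'],o['time']);print(bot.job_done())"
```

```text
[ 0.78165096  2.18337271  1.51407963 -0.52487993  0.22068311  0.22881158] 23.2
the job is handed in; nothing more can be done
None
```

All four specimens are in their trays, placed in the order asked, and the job was handed in at about 23 s of the 96 s allowed.

- **Vials:** one amber vial stands in each bay of the two-bay tray. The two green look-alikes were not touched.
- **Jar:** it stands in the round dish.
- **Bone:** it lies flat and lengthways in the oblong tray. In the last top view its centre is within about 2 mm of the tray's centre, and its direction matches the tray's to within a degree or so.
- **Set-down:** each item was lowered until light contact, 5 to 8 N at the wrist, before release.
- **Bystanders:** the last top and scene views show the rack and bottle where they began. The same holds for the pipette, though the arm hid part of its rear end in the top view.

**Disagreements between measurements:**
- The wrist camera and the fixed cameras differed by about 2 to 3 mm.
- Triangulated bone heights ranged from 0 to 13 mm against an expected 10 mm or so, so I centred by the wrist view and judged height by contact.

**Slip on the way:** the first approach to the bone ran the last joint up to its limit and tilted the tool by 1.4°. I took the half-turned grasp instead and removed the tilt before gripping.

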